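# Secure the loaf on the slicing board

## Robot

A 6-joint arm with a two-finger parallel gripper is mounted at the origin on the work surface. World frame = base frame: x ahead of the robot, y to its left, z up, the work surface at z = 0. Lengths are in m, angles in degrees, forces in N, time in s.
With the tool pointing down it reaches from about 0.35 to 0.875 m from the base axis. Payload 4.2 kg.
Tool frame: the origin (TCP) lies midway between the tips of the shut fingers; the grasp point (between the pads) lies 19 mm behind it (hold_point_z is the z of the grasp point in the tool frame, in m); z points along the fingers, y is the direction in which the jaws open and shut (so a half turn about z gives the same grasp; the last joint's range is limited). The gripper opens to 87 mm and grips with 3 to 60 N. Pads are 19 mm wide; open, the fingers measure 117 mm over their backs; the gripper's body (75 mm by 190 mm) begins 51 mm behind the grasp point.
Start: joints at [86.608, 22.042, 0.453, 0, -68.411, -14.817], TCP at [0.195, 0.594, 0.223] pointing down, gripper open.
Joint ranges: [-179.83, 179.83], [-69.29, 118.12], [-61.27, 80.66], [-181.25, 117.63], [-171.15, -9.14], [-177.46, 177.46]. Speed limits (degrees/s): [159.86, 159.86, 180, 180, 180, 180].

## Interface

Orientations are given as a 3x3 rotation matrix whose columns are the frame's x, y, z axes.
In Python, from station import * gives the robot as it stands. The module is installed in compiled form; this text tells all that it offers.
- The arm moves only by the tool jog_arm, never from a script. Its argument "moves" is a list of rows, each a list of 7 numbers: the closure, from -1 (fully open) to 1 (shut), then the shift along the tool's x, y, z in m, then the turn, a rotation vector about the tool's x, y, z in rad. In form: [[gripper, x, y, z, wx, wy, wz], ...]. A call has exactly 10 rows; each row is the pose to reach, as a shift and turn from the pose commanded when the call began, along the tool's axes at that moment; what a row does not reach only later rows make up. A row lasts 1/12 s, in which the tool goes at most 41.7 mm and 7.16 degrees, less where a joint would pass 70% of its speed; a pose out of reach is approached as far as the arm can. A call with a gripper value outside its range is refused whole. The fingers move at their own pace and stop on an object; the grip force is fixed at half the most. Time passes only in rows, so rows that repeat a pose let the fingers close, or fill a call up. It gives the time, the measured TCP pose, the force and the opening at its end, in the units of the state.
- sense(): the state, without advancing time (a new reading comes with each control period).
- capture(name): name is "scene" or "top" or "wrist"; returns a dict with "frame" (420x560x3 uint8, red, green, blue), "fov_y" (degrees; the focal length in pixels is half the picture's height over the tangent of half this angle, whatever the lens; pixels are square), "cx", "cy" (the principal point, pixels), "world_from_camera" (4x4, takes a point from camera to world coordinates). Camera axes: x right, y down, z forward; pixel columns grow to the right and rows downward; lengths in m; the calibration is good to about 2 mm. The wrist camera is an equidistant fisheye: a pixel r from the principal point sees the ray r / f radians off the axis. A picture is of the moment at which its call begins. There is no depth.
- finish_job(): hands the job in, once; it reports no verdict.
The state is a dict: "time_s": time; "joints": joint angles; "joint_velocities": joint speeds; "effort": joint torques, N m; "tcp_pos": TCP position; "ee_rot": TCP orientation; "wrist_force": force on the tool from outside, world axes, zero at the start; "moment": the same for the moment, N m; "gripper_width": opening from 0.0 (shut) to 1.0 (fully open).
Only numpy, scipy, OpenCV 4.12 (cv2) and the standard library are available. Lean on these libraries where they do the work, as an engineer would, in place of code of your own. Each camera call takes 0.05 s, during which the arm holds its last target.

## Task

Make the loaf ready for cutting: slide the slicing board's end stop forward so that the loaf sits home against the fixed gauge plate with the stop snug behind it, pressing only gently so that the crust is not crushed. Then lock the stop by turning its knob clockwise until the knob's ratchet slips and clicks, stop after the first or second click (four is too many) and let go. Leave the bread knife, the jam jar and the butter dish where they are.

Things in the scene. Friction and masses are not known exactly. Their poses are not given: they have to be found in the camera images.
- board: wooden loaf-slicing board fixed on the counter, 190 mm wide (its x), 520 long (its y), deck 30 high. Origin: centre of its underside, z up. At its +y end stands a steel gauge plate (110 wide, 85 high) whose inner face is at board y = +235; two thin 95 mm high steel posts a side (x = ±64, y = 212 to 229) form the knife slot. The end stop runs on a rail along y in the -y half.
- rail: flat stainless rail screwed to the board's deck along its y, 30 x 247 x 10 mm, on the board's centre line (board x = 0), y from -251 to -4. Origin: centre of its underside.
- stop: end stop: aluminium block 52 x 60 x 25 mm on the rail, with a steel plate 100 wide and 60 high in front of it. Slides along board y, board x = 0; about 2.5 N drag when unlocked; move it by its knob or block. Origin: on the knob's axis at deck height (30 above the counter), axes as the board's. The plate's front (+y) face is 72 mm ahead of the origin, its top 64 above it. Free travel ends about 12 mm past the loaf's home position.
- stop_face (a point): point on the middle of the stop plate's front face, which meets the loaf: 72 mm ahead (+y) of the knob's axis, 40 above the deck. Axes as the board's.
- pad: rubber-faced pressure pad, 12 mm across, under the stop's block (hidden from view), at the foot of the clamping screw. Tightening the screw lowers it 0.2 mm per radian on to the rail, which locks the stop; its whole way is under half a millimetre. Origin on the knob's axis; level with the stop's origin when tight.
- knob: black torque-limiting knob on the stop's clamping screw: ribbed base 48 mm across with an upright grip bar 46 long (knob x), 14 thick (knob y), 60 to 90 above the deck. Origin on its axis at deck height. Clockwise from above tightens: light (0.1 N m) until the screw is tight, 0.7 to 1.9 rad on, which cannot be seen. Then the ratchet slips, a click each 0.39 rad: torque climbs to 0.3-0.4, falls, snaps over.
- knob_grip (a point): point in the knob's grip bar, on its axis, 80 mm above the deck (110 above the counter): pinch the bar across its 14 mm here, from above. Axes as the knob's (x along the bar).
- loaf: brown seeded tin loaf, 95 wide (x), 200 long (y), 80 high, 0.5 to 0.8 kg, on the board's slats between stop and gauge plate, roughly parallel to the board. Origin: centre of its underside. Needs 2 to 6 N to slide along. Crust must not be pressed by the stop with more than 25 N.
- loaf_near (a point): middle of the loaf's flat end that faces the stop (100 mm to -y of its centre, 40 up).
- loaf_far (a point): middle of the loaf's flat end that faces the gauge plate (100 mm to +y of its centre, 40 up). Home: on the plate, at board y = +235.
- bread_knife: bread knife with black handle, 340 mm long, lying on the counter beside the board. Leave alone. Origin: underside, near mid-length.
- jam_jar: jam jar, 66 mm across, 85 high, on the counter by the board's -y end. Leave alone. Origin: centre of its underside.
- butter_dish: white covered butter dish 150 x 95 mm, 82 high, on the counter by the board's +y end. Leave alone. Origin: centre of its underside.
- knob_end (a point): end of the knob's grip bar: 23 mm from the axis along knob x, 80 above the deck.
There are look-alikes about, which are no part of the job. What is meant by the loaf is not yellow, and is the larger of those in its own colour.

How it is judged:
By the outcome, as a careful person would: the job done as asked, in the order asked, and still so for the second after the job is handed in, with the robot touching nothing.
It also fails if it takes over 64 s, if anything falls off the work surface, if the arm or the gripper's body presses on something with over 40 N, if the wrist force passes 120 N, or if a joint passes its speed limit or range.

## Working session

There is one attempt and no reset: what is moved stays moved. The work goes in short steps, Python scripts to look and compute and a tool call to move; the robot and the scene stay as the last step left them, time stands still between calls to the robot, and variables do not carry over. Pictures are saved under pics/ and viewed, and the job is handed in when it is done.

Besides the shell and the picture viewer there is one more tool, called after "Call:" by a JSON object that holds its "api" and its "payload". jog_arm: Moves the arm, as the interface text tells. Its arguments: {"type":"object","properties":{"moves":{"type":"array"}},"required":["moves"]}

```bash
mkdir -p pics; ls
cat > h.py <<'E'
from station import *
import numpy as np, cv2, json
def snap(n,tag):
    c=capture(n); cv2.imwrite(f'pics/{tag}.png',c['frame'][:,:,::-1]); 
    np.savez(f'pics/{tag}.npz',f=c['frame'],fov=c['fov_y'],cx=c['cx'],cy=c['cy'],T=c['world_from_camera'],n=n); return c
class V:
    def __init__(s,tag):
        d=np.load(f'pics/{tag}.npz'); s.f=d['f'];s.T=d['T'];s.cx=float(d['cx']);s.cy=float(d['cy']);s.n=str(d['n'])
        s.F=s.f.shape[0]/2/np.tan(np.radians(float(d['fov']))/2)
    def ray(s,u,v):
        a=np.array([(u-s.cx)/s.F,(v-s.cy)/s.F,1.])
        if s.n=='wrist':
            r=np.hypot(a[0],a[1]); k=np.sin(r)/r if r>1e-9 else 1; a=np.array([a[0]*k,a[1]*k,np.cos(r)])
        d=s.T[:3,:3]@a; return s.T[:3,3],d/np.linalg.norm(d)
    def onz(s,u,v,z):
        o,d=s.ray(u,v); return o+d*(z-o[2])/d[2]
    def proj(s,p):
        q=s.T[:3,:3].T@(np.asarray(p)-s.T[:3,3])
        if s.n=='wrist':
            h=np.hypot(q[0],q[1]); t=np.arctan2(h,q[2]); return s.cx+s.F*t*q[0]/h, s.cy+s.F*t*q[1]/h
        return s.cx+s.F*q[0]/q[2], s.cy+s.F*q[1]/q[2]
def tri(*rs):
    A=np.zeros((3,3));b=np.zeros(3)
    for o,d in rs:
        P=np.eye(3)-np.outer(d,d);A+=P;b+=P@o
    p=np.linalg.solve(A,b); return p,[float(np.linalg.norm((np.eye(3)-np.outer(d,d))@(p-o))) for o,d in rs]
E
python3 - <<'E'
from h import *
for n in ('scene','top','wrist'): 
    c=snap(n,n+'0'); print(n,c['fov_y'],c['cx'],c['cy'],np.round(c['world_from_camera'],3).tolist())
print(sense())
E
```

```text
pics
scene 42.60583194063582 278.989827714483 193.9741197163658 [[0.213, 0.802, -0.558, 1.296], [0.977, -0.165, 0.136, -0.155], [0.017, -0.574, -0.819, 1.213], [0.0, 0.0, 0.0, 1.0]]
top 45.85508083354385 286.8872315827486 210.51315857834624 [[-0.02, -0.981, 0.193, 0.277], [-1.0, 0.022, 0.007, 0.026], [-0.011, -0.193, -0.981, 1.284], [0.0, 0.0, 0.0, 1.0]]
wrist 65.70646984690485 272.8771887687453 208.62465743314073 [[-0.312, -0.917, -0.249, 0.263], [-0.95, 0.302, 0.08, 0.571], [0.002, 0.262, -0.965, 0.383], [0.0, 0.0, 0.0, 1.0]]
{'time_s': 0.15, 'joints': array([ 8.66071288e+01,  2.20822477e+01,  3.99364557e-01, -1.93959607e-02,
       -6.84126493e+01, -1.48166069e+01]), 'joint_velocities': array([ 0.04893568, -0.13150041,  0.29073819,  0.05455314,  0.01231461,
       -0.03629948]), 'effort': array([ 2.08077428e-03, -3.91051948e+01,  1.87589335e+01,  4.22240540e+00,
        1.23684586e-02, -1.35093551e-04]), 'tcp_pos': array([0.19515724, 0.59328071, 0.22170793]), 'ee_rot': array([[ 9.49881386e-01, -3.12610273e-01, -4.12903265e-04],
       [-3.12610522e-01, -9.49879968e-01, -1.64578201e-03],
       [ 1.22279824e-04,  1.69237560e-03, -9.99998560e-01]]), 'wrist_force': array([ 1.06790634, -0.26238028,  0.99835322]), 'moment': array([-0.05961867, -0.03735646,  0.00702076]), 'gripper_width': 0.9970140345425681}
```

View pics/scene0.png

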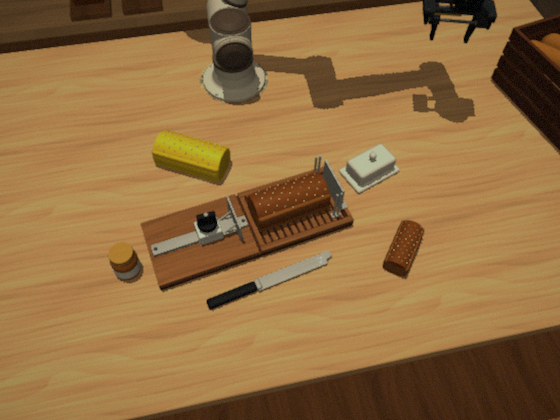

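View pics/top0.png

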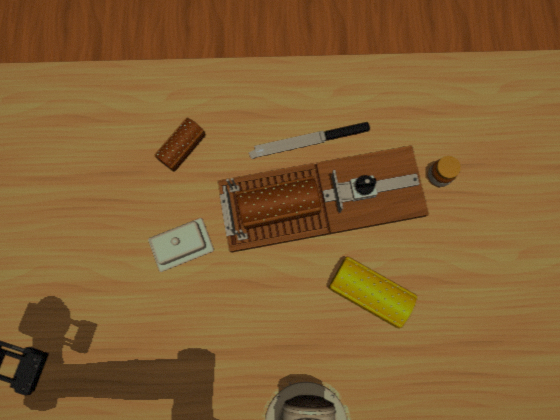

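View pics/wrist0.png

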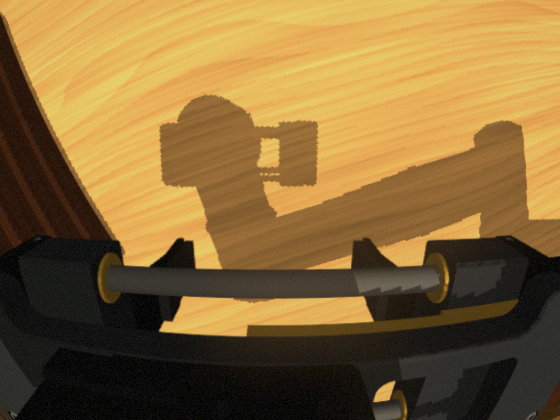

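The scene picture shows the board with the stop and knob at about (207,222), the loaf at (290,197) and the gauge plate at (334,188). In the top picture the knob is at (366,184), the loaf at (278,202) and the plate at (228,208). Next I'll enlarge both.

Run:
```python
import cv2
a=cv2.imread('pics/top0.png')[135:260,210:440]; cv2.imwrite('pics/topz.png',cv2.resize(a,None,fx=3.45,fy=3.45,interpolation=cv2.INTER_CUBIC))
a=cv2.imread('pics/scene0.png')[150:290,135:365]; cv2.imwrite('pics/scz.png',cv2.resize(a,None,fx=3.45,fy=3.45,interpolation=cv2.INTER_CUBIC))
```

```text
(no output)
```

View pics/topz.png

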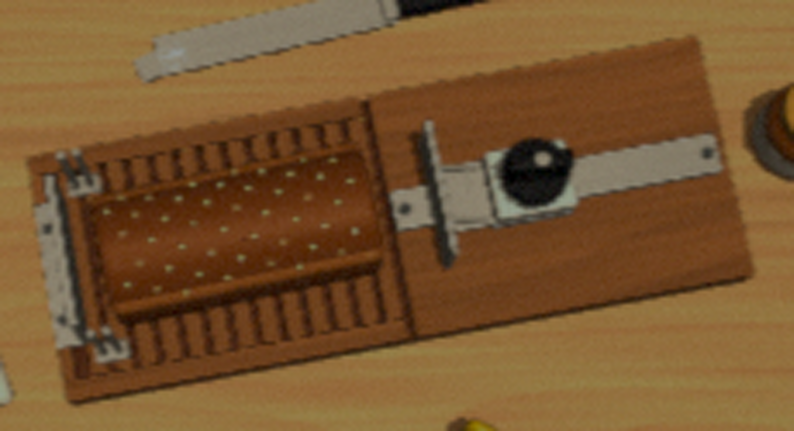

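View pics/scz.png

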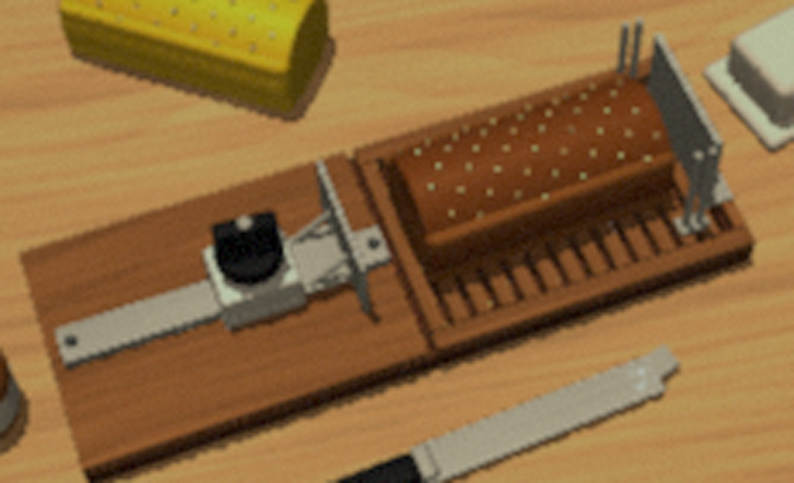

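Run:
```python
from h import *
t=V('top0');s=V('scene0')
Z=lambda u,v:(u/3.45+210,v/3.45+135)
W=lambda u,v:(u/3.45+135,v/3.45+150)
tc=[Z(28,157),Z(697,37),Z(752,277),Z(72,400)]
P=[t.onz(*c,.03) for c in tc]
print(np.round(P,4)); print([round(float(np.linalg.norm(P[i]-P[(i+1)%4])),4) for i in range(4)])
sc=[W(22,256),W(755,245),W(90,468)]
print(np.round([s.onz(*c,.03) for c in sc],4))
# knob top centre ; rail screw; 
for n,a,b in [('knobtop',Z(541,158),W(245,222)),('rail-scr',Z(707,153),W(71,341)),('rail+scr',Z(404,209),W(374,243))]:
    p,e=tri(t.ray(*a),s.ray(*b)); print(n,np.round(p,4),np.round(e,4))
```

```text
[[ 0.608   0.2126  0.03  ]
 [ 0.691  -0.2984  0.03  ]
 [ 0.5039 -0.3263  0.03  ]
 [ 0.423   0.1789  0.03  ]]
[0.5176, 0.1892, 0.5117, 0.1881]
[[ 0.5122 -0.3244  0.03  ]
 [ 0.6138  0.2141  0.03  ]
 [ 0.6951 -0.2907  0.03  ]]
knobtop [ 0.5754 -0.159   0.1207] [0.0011 0.0011]
rail-scr [ 0.5972 -0.2955  0.0396] [0.0016 0.0016]
rail+scr [ 0.5595 -0.0681  0.0392] [0.0012 0.0012]
```

Call:
{"api": "jog_arm", "payload": {"moves": [[-1,0.3,0.3,0,0,0,0.6],[-1,0.3,0.3,0,0,0,0.6],[-1,0.3,0.3,0,0,0,0.6],[-1,0.3,0.3,0,0,0,0.6],[-1,0.3,0.3,0,0,0,0.6],[-1,0.3,0.3,0,0,0,0.6],[-1,0.3,0.3,0,0,0,0.6],[-1,0.3,0.3,0,0,0,0.6],[-1,0.3,0.3,0,0,0,0.6],[-1,0.3,0.3,0,0,0,0.6]]}}

```text
time_s: 0.98
tcp_pos: [0.3833, 0.2197, 0.2227]
ee_rot: [[0.608, -0.794, 0.0], [-0.794, -0.608, 0.0], [-0.0, -0.0, -1.0]]
wrist_force: [0.3, 0.9, 0.7]
gripper_width: 0.998
```

Run:
```python
from h import *
s=sense();R=s['ee_rot'];print(s['joints'].round(1),s['tcp_pos'].round(3),R.round(3).tolist())
print('shift',(R.T@(np.array([.575,-.159,.2])-s['tcp_pos'])).round(3),'yaw',np.degrees(np.arctan2(R[1,0],R[0,0])))
```

```text
[ 51.    3.8 -23.7  -0.  -62.4 -13.6] [0.383 0.22  0.223] [[0.608, -0.794, 0.0], [-0.794, -0.608, 0.0], [-0.0, -0.0, -1.0]]
shift [0.417 0.078 0.023] yaw -52.54620330997305
```

Call:
{"api": "jog_arm", "payload": {"moves": [[-1,0.04,0.008,0,0,0,0.06],[-1,0.08,0.016,0,0,0,0.13],[-1,0.12,0.024,0.005,0,0,0.2],[-1,0.16,0.03,0.01,0,0,0.26],[-1,0.2,0.038,0.01,0,0,0.33],[-1,0.24,0.045,0.015,0,0,0.4],[-1,0.28,0.053,0.015,0,0,0.47],[-1,0.32,0.06,0.02,0,0,0.54],[-1,0.355,0.068,0.02,0,0,0.6],[-1,0.38,0.072,0.02,0,0,0.65]]}}

```text
time_s: 1.82
tcp_pos: [0.5571, -0.1268, 0.2016]
ee_rot: [[-0.002, -1.0, -0.002], [-1.0, 0.002, -0.0], [0.0, 0.002, -1.0]]
wrist_force: [-0.4, 0.7, -0.3]
gripper_width: 1.001
```

Run:
```python
from h import *
snap('wrist','w1')
s=sense();R=s['ee_rot'];print(s['joints'].round(1),s['tcp_pos'].round(4),R.round(3).tolist())
```

```text
[  3.2  18.   -8.8   0.1 -63.2  -3.6] [ 0.559  -0.1291  0.2015] [[-0.006, -1.0, -0.0], [-1.0, 0.006, -0.002], [0.002, 0.0, -1.0]]
```

View pics/w1.png

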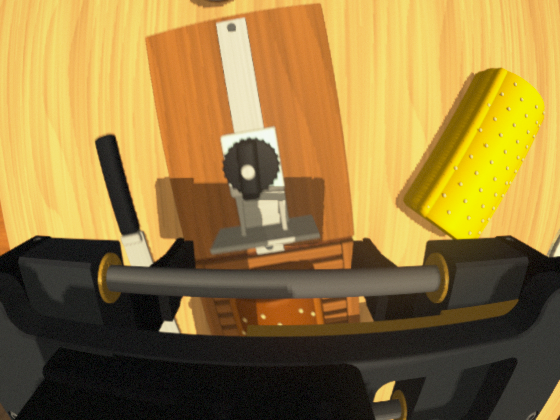

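Run:
```python
import cv2
a=cv2.imread('pics/w1.png')[115:275,190:340]; cv2.imwrite('pics/w1z.png',cv2.resize(a,None,fx=3.7,fy=3.7,interpolation=cv2.INTER_CUBIC))
```

```text
(no output)
```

View pics/w1z.png

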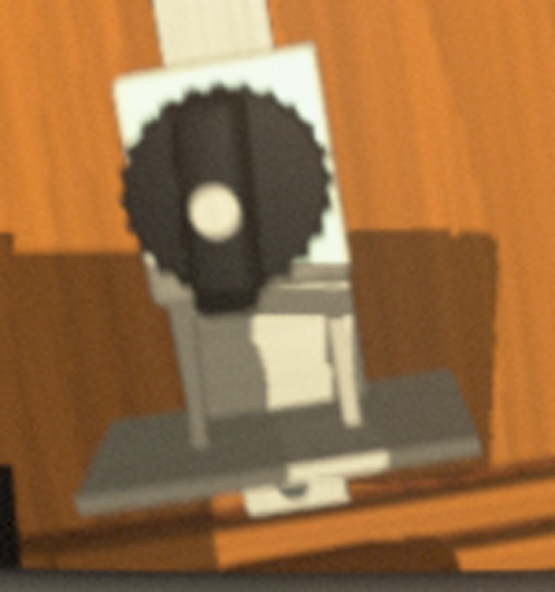

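Run:
```python
from h import *
w=V('w1');t=V('top0');s=V('scene0')
Q=lambda u,v:(u/3.7+190,v/3.7+115)
Z=lambda u,v:(u/3.45+210,v/3.45+135)
W=lambda u,v:(u/3.45+135,v/3.45+150)
print(w.T.round(3).tolist())
r=[w.ray(*Q(215,212)),t.ray(*Z(541,158)),s.ray(*W(245,222))]
print('cap',[np.round(x,4) for x in tri(*r)], [np.round(x,4) for x in tri(r[0],r[2])])
for n,p in [('bar -y end L',(178,100)),('R',(246,100)),('bar mid L',(188,200)),('R',(250,200)),('+y end L',(198,292)),('R',(258,292)),('capon',(215,212))]:
    print(n,w.onz(*Q(*p),.12).round(4))
for n,p in [('block -y L',(115,77)),('block -y R',(315,43)),('block +y R',(350,268)),]: print(n,w.onz(*Q(*p),.065).round(4))
for n,p in [('plate front L',(80,497)),('plate front R',(480,450))]: print(n,w.onz(*Q(*p),.094).round(4))
```

```text
[[-1.0, 0.002, -0.001, 0.558], [0.002, 0.965, 0.261, -0.198], [0.002, 0.261, -0.965, 0.363], [0.0, 0.0, 0.0, 1.0]]
cap [array([ 0.5756, -0.1596,  0.1201]), array([0.0012, 0.0005, 0.0017])] [array([ 0.5756, -0.1594,  0.12  ]), array([0.0015, 0.0015])]
bar -y end L [ 0.5831 -0.1839  0.12  ]
R [ 0.5694 -0.1837  0.12  ]
bar mid L [ 0.5814 -0.1633  0.12  ]
R [ 0.5687 -0.1632  0.12  ]
+y end L [ 0.5798 -0.144   0.12  ]
R [ 0.5673 -0.144   0.12  ]
capon [ 0.5759 -0.1608  0.12  ]
block -y L [ 0.6046 -0.1867  0.065 ]
block -y R [ 0.555  -0.1945  0.065 ]
block +y R [ 0.5462 -0.1379  0.065 ]
plate front L [ 0.6126 -0.0873  0.094 ]
plate front R [ 0.5157 -0.0994  0.094 ]
```

Call:
{"api": "jog_arm", "payload": {"moves": [[-1,0.01,-0.005,0.01,0,0,-0.02],[-1,0.02,-0.01,0.02,0,0,-0.04],[-1,0.03,-0.0155,0.035,0,0,-0.07],[-1,0.03,-0.0155,0.05,0,0,-0.07],[-1,0.03,-0.0155,0.055,0,0,-0.07],[-1,0.03,-0.0155,0.055,0,0,-0.07],[-1,0.03,-0.0155,0.055,0,0,-0.07],[-1,0.03,-0.0155,0.055,0,0,-0.07],[-1,0.03,-0.0155,0.055,0,0,-0.07],[-1,0.03,-0.0155,0.055,0,0,-0.07]]}}

```text
time_s: 2.7
tcp_pos: [0.5728, -0.1535, 0.1486]
ee_rot: [[0.073, -0.997, 0.002], [-0.997, -0.073, -0.0], [0.0, -0.002, -1.0]]
wrist_force: [0.3, 0.3, -0.3]
gripper_width: 1.001
```

Run:
```python
from h import *
snap('wrist','w2')
s=sense();R=s['ee_rot'];print(s['joints'].round(1),s['tcp_pos'].round(4),R.round(3).tolist(),s['wrist_force'].round(2),s['moment'].round(3))
print('shift',(R.T@(np.array([.5755,-.161,.093])-s['tcp_pos'])).round(4),'yaw',np.degrees(np.arctan2(R[1,0],R[0,0])))
```

```text
[  0.6  22.4 -10.3   0.  -57.2   3.6] [ 0.5727 -0.1536  0.1484] [[0.073, -0.997, 0.002], [-0.997, -0.073, -0.0], [0.0, -0.002, -1.0]] [-0.19 -0.92 -0.8 ] [ 0.125 -0.009  0.043]
shift [ 0.0076 -0.0022  0.0554] yaw -85.79522164508028
```

View pics/w2.png

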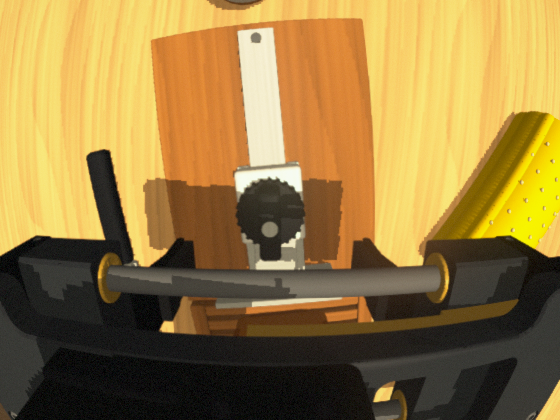

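The wrist picture shows the knob cap at (270,229) and the bar upright in the image between the jaws.

Run:
```python
from h import *
w=V('w2');a=w.f[150:280,210:330,::-1]; cv2.imwrite('pics/w2z.png',cv2.resize(a,None,fx=4.5,fy=4.5,interpolation=cv2.INTER_CUBIC))
w1=V('w1');print(w.onz(270,229,.12),tri(w.ray(270,229),w1.ray(215/3.7+190,212/3.7+115)))
```

```text
[ 0.5753964  -0.16021127  0.12      ] (array([ 0.57554645, -0.16142238,  0.1237248 ]), [0.00010913958293314784, 0.00010913958293338278])
```

View pics/w2z.png

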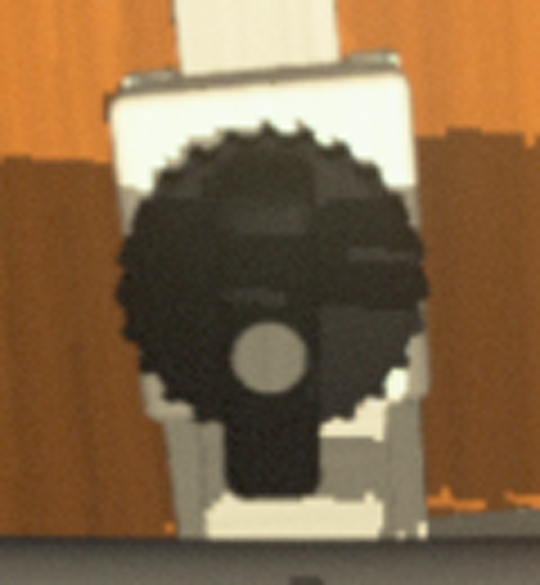

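Call:
{"api": "jog_arm", "payload": {"moves": [[-1,0.004,-0.001,0.01,0,0,0],[-1,0.007,-0.002,0.02,0,0,0],[-1,0.007,-0.002,0.03,0,0,0],[-1,0.007,-0.002,0.04,0,0,0],[-1,0.007,-0.002,0.048,0,0,0],[-1,0.007,-0.002,0.053,0,0,0],[-1,0.007,-0.002,0.055,0,0,0],[-1,0.007,-0.002,0.055,0,0,0],[-1,0.007,-0.002,0.055,0,0,0],[-1,0.007,-0.002,0.055,0,0,0]]}}

```text
time_s: 3.58
tcp_pos: [0.5753, -0.1606, 0.0931]
ee_rot: [[0.073, -0.997, 0.001], [-0.997, -0.073, -0.0], [0.0, -0.001, -1.0]]
wrist_force: [-0.4, 0.4, 0.6]
gripper_width: 0.997
```

```bash
cat > st.py <<'E'
from h import *
s=sense();R=s['ee_rot'];p=s['tcp_pos']
th=np.radians(9.4);yb=np.array([-np.sin(th),np.cos(th),0]);xb=np.array([np.cos(th),np.sin(th),0])
q=p-np.array([.5755,-.1605,.093])
print('t',s['time_s'],'tcp',p.round(4),'along %.1f lat %.1f dz %.1f mm'%tuple(1000*np.array([q@yb,q@xb,q[2]])),'yaw %.2f'%np.degrees(np.arctan2(R[1,0],R[0,0])))
f=s['wrist_force'];print('F',f.round(2),'Fy_b %.2f Fx_b %.2f'%(f@yb,f@xb),'M',s['moment'].round(3),'g',round(s['gripper_width'],3),'j',s['joints'].round(1),'yb in tool',(R.T@yb).round(3))
E
python3 st.py
```

```text
t 3.5833 tcp [ 0.5753 -0.1606  0.0931] along -0.1 lat -0.2 dz 0.1 mm yaw -85.81
F [-0.4   0.37  0.63] Fy_b 0.43 Fx_b -0.34 M [ 0.039  0.013 -0.026] g 0.997 j [ -0.1  26.2 -13.2   0.  -50.5   4.3] yb in tool [-0.996  0.091 -0.   ]
```

Close on the bar.

Call:
{"api": "jog_arm", "payload": {"moves": [[1,0,0,0,0,0,0],[1,0,0,0,0,0,0],[1,0,0,0,0,0,0],[1,0,0,0,0,0,0],[1,0,0,0,0,0,0],[1,0,0,0,0,0,0],[1,0,0,0,0,0,0],[1,0,0,0,0,0,0],[1,0,0,0,0,0,0],[1,0,0,0,0,0,0]]}}

```text
time_s: 4.42
tcp_pos: [0.5748, -0.1606, 0.0925]
ee_rot: [[0.073, -0.997, -0.0], [-0.997, -0.073, -0.0], [0.0, 0.0, -1.0]]
wrist_force: [0.2, -0.9, -1.3]
gripper_width: 0.327
```

```bash
python3 st.py
```

```text
t 4.4167 tcp [ 0.5748 -0.1606  0.0925] along 0.0 lat -0.7 dz -0.5 mm yaw -85.82
F [ 0.22 -0.91 -1.32] Fy_b -0.93 Fx_b 0.07 M [ 0.083 -0.034  0.062] g 0.327 j [ -0.1  26.2 -13.3   0.  -50.5   4.3] yb in tool [-0.996  0.091  0.   ]
```

Call:
{"api": "jog_arm", "payload": {"moves": [[1,0,0,0,0,0,0],[1,0,0,0,0,0,0],[1,0,0,0,0,0,0],[1,0,0,0,0,0,0],[1,0,0,0,0,0,0],[1,0,0,0,0,0,0],[1,0,0,0,0,0,0],[1,0,0,0,0,0,0],[1,0,0,0,0,0,0],[1,0,0,0,0,0,0]]}}

```text
time_s: 5.25
tcp_pos: [0.5754, -0.1606, 0.0926]
ee_rot: [[0.073, -0.997, 0.001], [-0.997, -0.073, -0.0], [0.0, -0.001, -1.0]]
wrist_force: [3.1, -0.1, -2.1]
gripper_width: 0.158
```

```bash
python3 st.py
```

```text
t 5.25 tcp [ 0.5754 -0.1606  0.0926] along -0.1 lat -0.2 dz -0.4 mm yaw -85.81
F [ 3.08 -0.07 -2.1 ] Fy_b -0.57 Fx_b 3.02 M [ 0.097 -0.969  0.05 ] g 0.158 j [ -0.1  26.2 -13.3   0.  -50.4   4.3] yb in tool [-0.996  0.091 -0.   ]
```

Call:
{"api": "jog_arm", "payload": {"moves": [[1,-0.002,0.0002,0,0,0,0],[1,-0.005,0.0005,0,0,0,0],[1,-0.009,0.0008,0,0,0,0],[1,-0.013,0.0012,0,0,0,0],[1,-0.017,0.0015,0,0,0,0],[1,-0.021,0.0019,0,0,0,0],[1,-0.025,0.0023,0,0,0,0],[1,-0.028,0.0026,0,0,0,0],[1,-0.03,0.0027,0,0,0,0],[1,-0.03,0.0027,0,0,0,0]]}}

```text
time_s: 6.08
tcp_pos: [0.5702, -0.13, 0.0926]
ee_rot: [[0.074, -0.997, 0.001], [-0.997, -0.074, 0.0], [-0.0, -0.001, -1.0]]
wrist_force: [3.5, 0.7, -4.5]
gripper_width: 0.159
```

```bash
python3 st.py; python3 -c "
from h import *
snap('top','top1');a=V('top1').f[135:260,210:440,::-1]; cv2.imwrite('pics/top1z.png',cv2.resize(a,None,fx=3.45,fy=3.45,interpolation=cv2.INTER_CUBIC))
snap('scene','sc1');a=V('sc1').f[150:290,135:365,::-1]; cv2.imwrite('pics/sc1z.png',cv2.resize(a,None,fx=3.45,fy=3.45,interpolation=cv2.INTER_CUBIC))"
```

```text
t 6.0833 tcp [ 0.5702 -0.13    0.0926] along 30.9 lat -0.2 dz -0.4 mm yaw -85.78
F [ 3.52  0.66 -4.55] Fy_b 0.07 Fx_b 3.58 M [ 0.131 -1.445  0.073] g 0.159 j [  3.   25.2 -15.1  -0.  -49.7   1.2] yb in tool [-0.996  0.09   0.   ]
```

View pics/top1z.png

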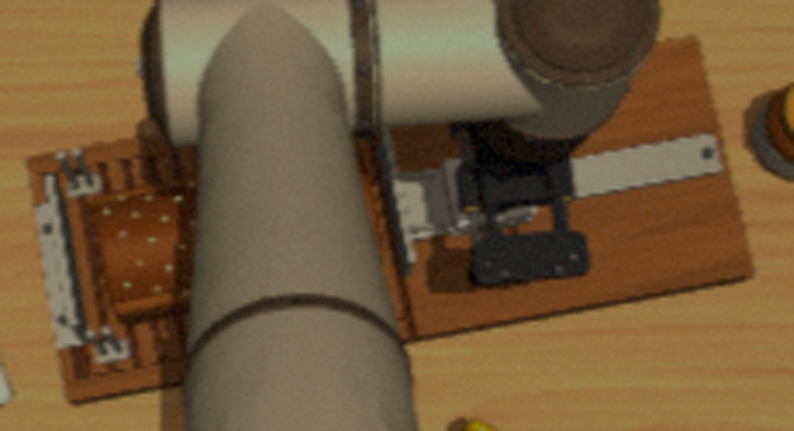

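View pics/sc1z.png

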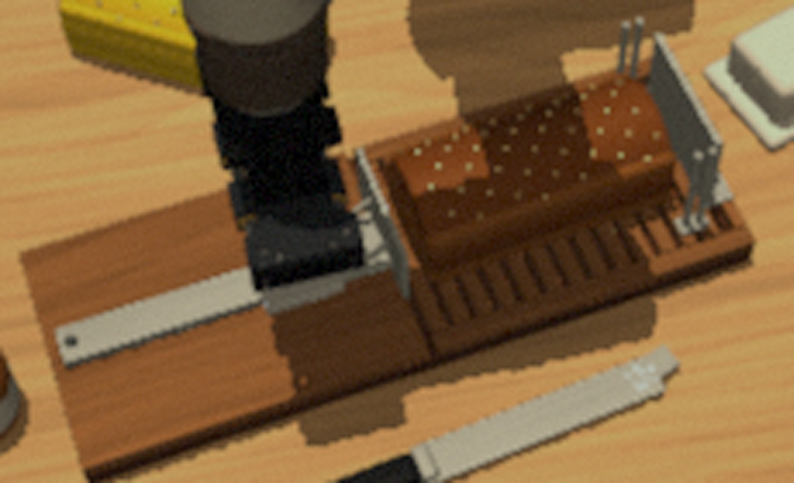

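Call:
{"api": "jog_arm", "payload": {"moves": [[1,-0.001,0.0001,0,0,0,0],[1,-0.002,0.0002,0,0,0,0],[1,-0.003,0.0003,0,0,0,0],[1,-0.004,0.0004,0,0,0,0],[1,-0.005,0.0005,0,0,0,0],[1,-0.006,0.0005,0,0,0,0],[1,-0.007,0.0006,0,0,0,0],[1,-0.008,0.0007,0,0,0,0],[1,-0.009,0.0008,0,0,0,0],[1,-0.01,0.0009,0,0,0,0]]}}

```text
time_s: 7.02
tcp_pos: [0.5688, -0.1213, 0.0926]
ee_rot: [[0.073, -0.997, 0.001], [-0.997, -0.073, -0.0], [0.001, -0.001, -1.0]]
wrist_force: [4.8, -3.3, -3.9]
gripper_width: 0.158
```

```bash
python3 st.py
```

```text
t 7.0167 tcp [ 0.5688 -0.1213  0.0926] along 39.8 lat -0.2 dz -0.4 mm yaw -85.82
F [ 4.79 -3.28 -3.89] Fy_b -4.02 Fx_b 4.19 M [-0.456 -1.691  0.033] g 0.158 j [  3.9  24.9 -15.6   0.  -49.5   0.2] yb in tool [-0.996  0.091 -0.001]
```

Call:
{"api": "jog_arm", "payload": {"moves": [[1,-0.001,-0.0002,0,0,0,0],[1,-0.002,-0.0001,0,0,0,0],[1,-0.003,0,0,0,0,0],[1,-0.004,0.0001,0,0,0,0],[1,-0.005,0.0002,0,0,0,0],[1,-0.006,0.0003,0,0,0,0],[1,-0.007,0.0003,0,0,0,0],[1,-0.008,0.0004,0,0,0,0],[1,-0.009,0.0005,0,0,0,0],[1,-0.01,0.0006,0,0,0,0]]}}

```text
time_s: 7.85
tcp_pos: [0.5673, -0.1123, 0.0926]
ee_rot: [[0.073, -0.997, 0.0], [-0.997, -0.073, -0.002], [0.002, -0.0, -1.0]]
wrist_force: [6.0, -5.2, -4.8]
gripper_width: 0.158
```

```bash
python3 st.py
```

```text
t 7.85 tcp [ 0.5673 -0.1123  0.0926] along 48.9 lat -0.2 dz -0.4 mm yaw -85.82
F [ 6.02 -5.23 -4.82] Fy_b -6.15 Fx_b 5.08 M [-1.618 -1.817  0.094] g 0.158 j [  4.9  24.7 -16.1   0.1 -49.3  -0.8] yb in tool [-0.996  0.091 -0.002]
```

Call:
{"api": "jog_arm", "payload": {"moves": [[1,-0.001,-0.0004,0,0,0,0],[1,-0.002,-0.0003,0,0,0,0],[1,-0.003,-0.0002,0,0,0,0],[1,-0.004,-0.0002,0,0,0,0],[1,-0.005,-0.0001,0,0,0,0],[1,-0.006,0,0,0,0,0],[1,-0.007,0.0001,0,0,0,0],[1,-0.008,0.0002,0,0,0,0],[1,-0.009,0.0003,0,0,0,0],[1,-0.01,0.0003,0,0,0,0]]}}

```text
time_s: 8.68
tcp_pos: [0.5658, -0.1025, 0.0926]
ee_rot: [[0.073, -0.997, -0.001], [-0.997, -0.073, -0.002], [0.002, 0.001, -1.0]]
wrist_force: [4.9, -5.3, -4.3]
gripper_width: 0.159
```

```bash
python3 st.py
```

```text
t 8.6833 tcp [ 0.5658 -0.1025  0.0926] along 58.8 lat -0.1 dz -0.4 mm yaw -85.82
F [ 4.85 -5.26 -4.3 ] Fy_b -5.98 Fx_b 3.93 M [-1.593 -1.587  0.048] g 0.159 j [  5.9  24.4 -16.5   0.1 -49.1  -1.8] yb in tool [-0.996  0.091 -0.002]
```

Call:
{"api": "jog_arm", "payload": {"moves": [[1,-0.0005,0,0,0,0,0],[1,-0.001,0,0,0,0,0],[1,-0.0015,0,0,0,0,0],[1,-0.002,0,0,0,0,0],[1,-0.0025,0,0,0,0,0],[1,-0.003,0.0001,0,0,0,0],[1,-0.0035,0.0001,0,0,0,0],[1,-0.004,0.0002,0,0,0,0],[1,-0.0045,0.0002,0,0,0,0],[1,-0.005,0.0003,0,0,0,0]]}}

```text
time_s: 9.52
tcp_pos: [0.565, -0.0976, 0.0926]
ee_rot: [[0.073, -0.997, -0.001], [-0.997, -0.073, -0.002], [0.002, 0.001, -1.0]]
wrist_force: [4.5, -5.9, -3.6]
gripper_width: 0.156
```

```bash
python3 st.py; python3 -c "
from h import *
snap('scene','sc2');a=V('sc2').f[150:290,135:365,::-1]; cv2.imwrite('pics/sc2z.png',cv2.resize(a,None,fx=3.45,fy=3.45,interpolation=cv2.INTER_CUBIC))"
```

```text
t 9.5167 tcp [ 0.565  -0.0976  0.0926] along 63.7 lat -0.1 dz -0.4 mm yaw -85.83
F [ 4.54 -5.88 -3.56] Fy_b -6.54 Fx_b 3.52 M [-1.705 -1.58   0.069] g 0.156 j [  6.4  24.3 -16.7   0.1 -49.1  -2.4] yb in tool [-0.996  0.091 -0.002]
```

View pics/sc2z.png

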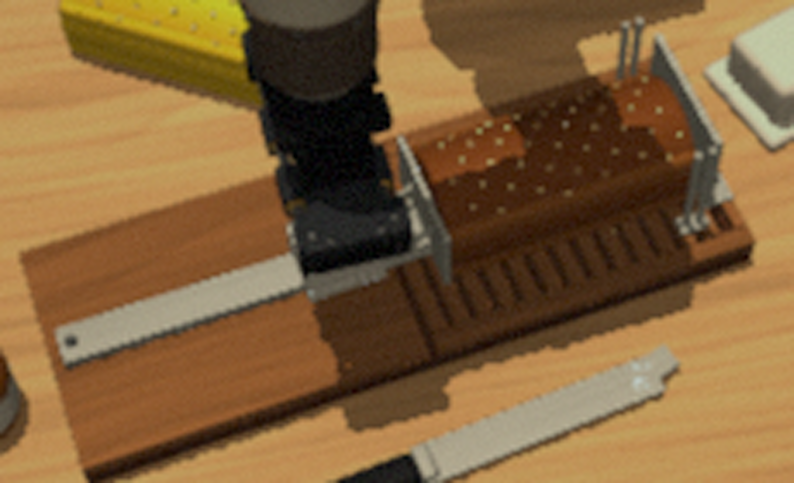

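The scene picture shows the plate on the loaf's near end (about 430,210 in the zoom), and the loaf is now only a few mm short of the gauge plate (700,120).

Call:
{"api": "jog_arm", "payload": {"moves": [[1,-0.0003,0,0,0,0,0],[1,-0.0006,0,0,0,0,0],[1,-0.0009,0,0,0,0,0],[1,-0.0012,0,0,0,0,0],[1,-0.0015,0,0,0,0,0],[1,-0.0018,0.0001,0,0,0,0],[1,-0.0021,0.0001,0,0,0,0],[1,-0.0024,0.0001,0,0,0,0],[1,-0.0027,0.0002,0,0,0,0],[1,-0.003,0.0002,0,0,0,0]]}}

```text
time_s: 10.4
tcp_pos: [0.5645, -0.0947, 0.0926]
ee_rot: [[0.073, -0.997, -0.001], [-0.997, -0.073, -0.002], [0.002, 0.001, -1.0]]
wrist_force: [4.4, -5.2, -4.1]
gripper_width: 0.16
```

```bash
python3 st.py
```

```text
t 10.4 tcp [ 0.5645 -0.0947  0.0926] along 66.8 lat -0.1 dz -0.4 mm yaw -85.83
F [ 4.35 -5.15 -4.13] Fy_b -5.80 Fx_b 3.45 M [-1.622 -1.478  0.02 ] g 0.16 j [  6.8  24.2 -16.9   0.1 -49.   -2.7] yb in tool [-0.996  0.091 -0.002]
```

Call:
{"api": "jog_arm", "payload": {"moves": [[1,-0.0002,0,0,0,0,0],[1,-0.0004,0,0,0,0,0],[1,-0.0006,0,0,0,0,0],[1,-0.0008,0,0,0,0,0],[1,-0.001,0,0,0,0,0],[1,-0.0012,0.0001,0,0,0,0],[1,-0.0014,0.0001,0,0,0,0],[1,-0.0016,0.0001,0,0,0,0],[1,-0.0018,0.0001,0,0,0,0],[1,-0.002,0.0001,0,0,0,0]]}}

```text
time_s: 11.23
tcp_pos: [0.5643, -0.0931, 0.0926]
ee_rot: [[0.073, -0.997, -0.001], [-0.997, -0.073, -0.003], [0.003, 0.001, -1.0]]
wrist_force: [4.3, -8.4, -3.8]
gripper_width: 0.158
```

```bash
python3 st.py
```

```text
t 11.2333 tcp [ 0.5643 -0.0931  0.0926] along 68.3 lat -0.1 dz -0.4 mm yaw -85.82
F [ 4.32 -8.45 -3.77] Fy_b -9.04 Fx_b 2.88 M [-2.38  -1.548  0.038] g 0.158 j [  6.9  24.2 -16.9   0.2 -49.   -2.9] yb in tool [-0.996  0.091 -0.002]
```

Call:
{"api": "jog_arm", "payload": {"moves": [[1,-0.0001,0,0,0,0,0],[1,-0.0002,0,0,0,0,0],[1,-0.0003,0,0,0,0,0],[1,-0.0004,0,0,0,0,0],[1,-0.0005,0,0,0,0,0],[1,-0.0005,0,0,0,0,0],[1,-0.0005,0,0,0,0,0],[1,-0.0005,0,0,0,0,0],[1,-0.0005,0,0,0,0,0],[1,-0.0005,0,0,0,0,0]]}}

```text
time_s: 12.07
tcp_pos: [0.5643, -0.0931, 0.0926]
ee_rot: [[0.073, -0.997, -0.001], [-0.997, -0.073, -0.003], [0.003, 0.001, -1.0]]
wrist_force: [6.0, -8.5, -5.3]
gripper_width: 0.159
```

```bash
python3 st.py; python3 -c "
from h import *
snap('scene','sc3');a=V('sc3').f[150:290,135:365,::-1]; cv2.imwrite('pics/sc3z.png',cv2.resize(a,None,fx=3.45,fy=3.45,interpolation=cv2.INTER_CUBIC))
snap('top','top3');a=V('top3').f[135:260,210:440,::-1]; cv2.imwrite('pics/top3z.png',cv2.resize(a,None,fx=3.45,fy=3.45,interpolation=cv2.INTER_CUBIC))"
```

```text
t 12.0667 tcp [ 0.5643 -0.0931  0.0926] along 68.4 lat -0.1 dz -0.4 mm yaw -85.83
F [ 6.01 -8.5  -5.29] Fy_b -9.36 Fx_b 4.54 M [-2.682 -1.688  0.101] g 0.159 j [  7.   24.2 -17.    0.2 -49.   -2.9] yb in tool [-0.996  0.091 -0.003]
```

View pics/sc3z.png

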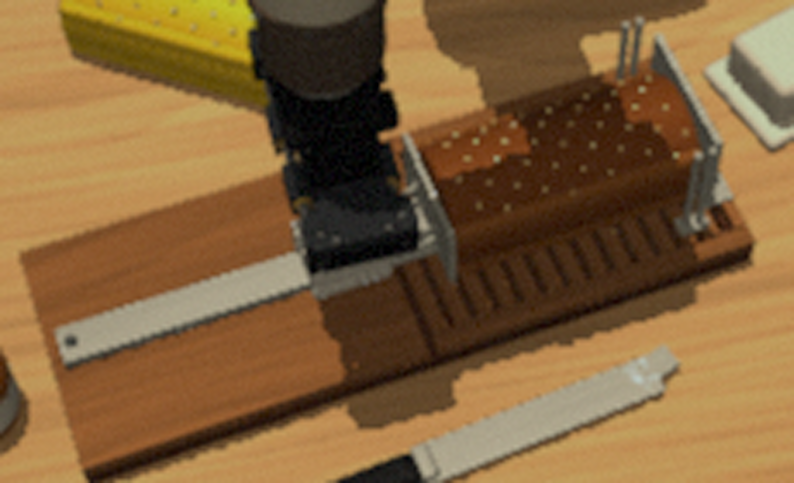

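View pics/top3z.png

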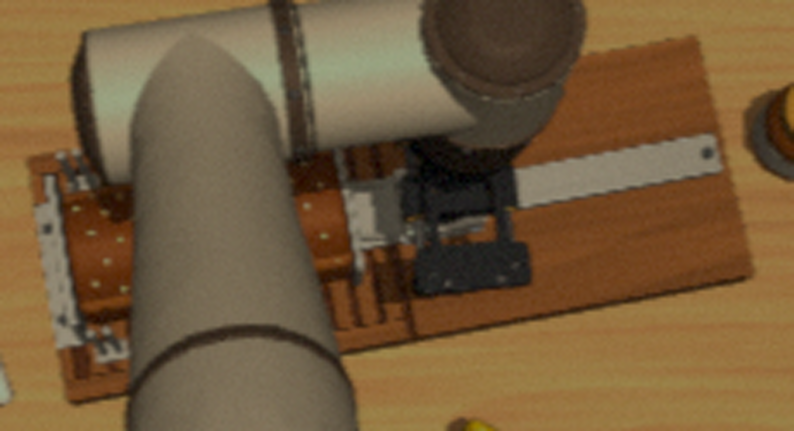

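Call:
{"api": "jog_arm", "payload": {"moves": [[1,-0.0001,0,0,0,0,0],[1,-0.0002,0,0,0,0,0],[1,-0.0003,0,0,0,0,0],[1,-0.0004,0,0,0,0,0],[1,-0.0005,0,0,0,0,0],[1,-0.0005,0,0,0,0,0],[1,-0.0005,0,0,0,0,0],[1,-0.0005,0,0,0,0,0],[1,-0.0005,0,0,0,0,0],[1,-0.0005,0,0,0,0,0]]}}

```text
time_s: 13.0
tcp_pos: [0.5643, -0.0929, 0.0926]
ee_rot: [[0.073, -0.997, -0.001], [-0.997, -0.073, -0.004], [0.004, 0.001, -1.0]]
wrist_force: [5.2, -10.3, -4.9]
gripper_width: 0.156
```

```bash
python3 st.py
```

```text
t 13.0 tcp [ 0.5643 -0.0929  0.0926] along 68.5 lat -0.0 dz -0.4 mm yaw -85.82
F [  5.16 -10.25  -4.91] Fy_b -10.96 Fx_b 3.41 M [-3.128 -1.764  0.063] g 0.156 j [  7.   24.2 -17.    0.3 -48.9  -3. ] yb in tool [-0.996  0.091 -0.003]
```

Call:
{"api": "jog_arm", "payload": {"moves": [[1,0,0,0,0,0,0.04],[1,0,0,0,0,0,0.08],[1,0,0,0,0,0,0.12],[1,0,0,0,0,0,0.16],[1,0,0,0,0,0,0.2],[1,0,0,0,0,0,0.24],[1,0,0,0,0,0,0.28],[1,0,0,0,0,0,0.32],[1,0,0,0,0,0,0.36],[1,0,0,0,0,0,0.4]]}}

```text
time_s: 13.83
tcp_pos: [0.5642, -0.093, 0.0926]
ee_rot: [[-0.323, -0.946, -0.001], [-0.946, 0.323, -0.004], [0.004, 0.0, -1.0]]
wrist_force: [4.6, -10.0, -4.6]
gripper_width: 0.16
```

```bash
python3 st.py
```

```text
t 13.8333 tcp [ 0.5642 -0.093   0.0926] along 68.5 lat -0.2 dz -0.4 mm yaw -108.84
F [ 4.59 -9.99 -4.57] Fy_b -10.61 Fx_b 2.90 M [-3.114 -1.711  0.126] g 0.16 j [  7.   24.2 -17.    0.3 -49.  -26. ] yb in tool [-0.881  0.473 -0.003]
```

Call:
{"api": "jog_arm", "payload": {"moves": [[1,0,0,0,0,0,0.03],[1,0,0,0,0,0,0.06],[1,0,0,0,0,0,0.09],[1,0,0,0,0,0,0.12],[1,0,0,0,0,0,0.15],[1,0,0,0,0,0,0.18],[1,0,0,0,0,0,0.21],[1,0,0,0,0,0,0.24],[1,0,0,0,0,0,0.27],[1,0,0,0,0,0,0.3]]}}

```text
time_s: 14.67
tcp_pos: [0.5641, -0.0929, 0.0926]
ee_rot: [[-0.588, -0.809, -0.002], [-0.809, 0.588, -0.004], [0.004, -0.001, -1.0]]
wrist_force: [5.4, -10.4, -4.9]
gripper_width: 0.162
```

```bash
python3 st.py
```

```text
t 14.6667 tcp [ 0.5641 -0.0929  0.0926] along 68.6 lat -0.2 dz -0.4 mm yaw -126.00
F [  5.37 -10.36  -4.94] Fy_b -11.10 Fx_b 3.61 M [-2.979 -1.698  0.089] g 0.162 j [  7.   24.1 -17.    0.3 -49.  -43.2] yb in tool [-0.702  0.712 -0.003]
```

Call:
{"api": "jog_arm", "payload": {"moves": [[1,0,0,0,0,0,0.012],[1,0,0,0,0,0,0.024],[1,0,0,0,0,0,0.036],[1,0,0,0,0,0,0.048],[1,0,0,0,0,0,0.06],[1,0,0,0,0,0,0.072],[1,0,0,0,0,0,0.084],[1,0,0,0,0,0,0.096],[1,0,0,0,0,0,0.108],[1,0,0,0,0,0,0.12]]}}

```text
time_s: 15.5
tcp_pos: [0.564, -0.0929, 0.0926]
ee_rot: [[-0.68, -0.733, -0.002], [-0.733, 0.68, -0.004], [0.004, -0.001, -1.0]]
wrist_force: [3.7, -10.2, -3.6]
gripper_width: 0.158
```

```bash
python3 st.py
```

```text
t 15.5 tcp [ 0.564  -0.0929  0.0926] along 68.6 lat -0.3 dz -0.4 mm yaw -132.83
F [  3.74 -10.23  -3.6 ] Fy_b -10.70 Fx_b 2.02 M [-2.967 -1.659  0.138] g 0.158 j [  7.   24.1 -17.    0.3 -49.  -50. ] yb in tool [-0.613  0.79  -0.003]
```

Call:
{"api": "jog_arm", "payload": {"moves": [[1,0,0,0,0,0,0.012],[1,0,0,0,0,0,0.024],[1,0,0,0,0,0,0.036],[1,0,0,0,0,0,0.048],[1,0,0,0,0,0,0.06],[1,0,0,0,0,0,0.072],[1,0,0,0,0,0,0.084],[1,0,0,0,0,0,0.096],[1,0,0,0,0,0,0.108],[1,0,0,0,0,0,0.12]]}}

```text
time_s: 16.33
tcp_pos: [0.564, -0.0929, 0.0926]
ee_rot: [[-0.763, -0.647, -0.002], [-0.647, 0.763, -0.004], [0.004, -0.002, -1.0]]
wrist_force: [4.7, -9.6, -4.5]
gripper_width: 0.157
```

```bash
python3 st.py
```

```text
t 16.3333 tcp [ 0.564  -0.0929  0.0926] along 68.6 lat -0.3 dz -0.4 mm yaw -139.71
F [ 4.7  -9.59 -4.45] Fy_b -10.23 Fx_b 3.07 M [-2.97  -1.605  0.097] g 0.157 j [  7.   24.1 -17.    0.3 -49.  -56.9] yb in tool [-0.513  0.858 -0.003]
```

Call:
{"api": "jog_arm", "payload": {"moves": [[1,0,0,0,0,0,0.012],[1,0,0,0,0,0,0.024],[1,0,0,0,0,0,0.036],[1,0,0,0,0,0,0.048],[1,0,0,0,0,0,0.06],[1,0,0,0,0,0,0.072],[1,0,0,0,0,0,0.084],[1,0,0,0,0,0,0.096],[1,0,0,0,0,0,0.108],[1,0,0,0,0,0,0.12]]}}

```text
time_s: 17.17
tcp_pos: [0.564, -0.0928, 0.0926]
ee_rot: [[-0.835, -0.551, -0.002], [-0.551, 0.835, -0.004], [0.003, -0.002, -1.0]]
wrist_force: [4.0, -8.9, -4.3]
gripper_width: 0.157
```

```bash
python3 st.py
```

```text
t 17.1667 tcp [ 0.564  -0.0928  0.0926] along 68.6 lat -0.3 dz -0.4 mm yaw -146.58
F [ 3.98 -8.92 -4.29] Fy_b -9.45 Fx_b 2.47 M [-2.921 -1.635  0.121] g 0.157 j [  7.   24.1 -17.    0.2 -49.  -63.7] yb in tool [-0.407  0.913 -0.003]
```

Call:
{"api": "jog_arm", "payload": {"moves": [[1,0,0,0,0,0,0.012],[1,0,0,0,0,0,0.024],[1,0,0,0,0,0,0.036],[1,0,0,0,0,0,0.048],[1,0,0,0,0,0,0.06],[1,0,0,0,0,0,0.072],[1,0,0,0,0,0,0.084],[1,0,0,0,0,0,0.096],[1,0,0,0,0,0,0.108],[1,0,0,0,0,0,0.12]]}}

```text
time_s: 18.0
tcp_pos: [0.564, -0.0928, 0.0926]
ee_rot: [[-0.895, -0.447, -0.002], [-0.447, 0.895, -0.003], [0.003, -0.002, -1.0]]
wrist_force: [5.1, -9.5, -3.7]
gripper_width: 0.154
```

```bash
python3 st.py
```

```text
t 18.0 tcp [ 0.564  -0.0928  0.0926] along 68.7 lat -0.3 dz -0.4 mm yaw -153.46
F [ 5.08 -9.5  -3.7 ] Fy_b -10.21 Fx_b 3.46 M [-2.8   -1.608  0.133] g 0.154 j [  7.   24.1 -17.    0.2 -49.  -70.6] yb in tool [-0.295  0.956 -0.003]
```

Call:
{"api": "jog_arm", "payload": {"moves": [[1,0,0,0,0,0,0.012],[1,0,0,0,0,0,0.024],[1,0,0,0,0,0,0.036],[1,0,0,0,0,0,0.048],[1,0,0,0,0,0,0.06],[1,0,0,0,0,0,0.072],[1,0,0,0,0,0,0.084],[1,0,0,0,0,0,0.096],[1,0,0,0,0,0,0.108],[1,0,0,0,0,0,0.12]]}}

```text
time_s: 18.83
tcp_pos: [0.564, -0.0927, 0.0926]
ee_rot: [[-0.942, -0.337, -0.002], [-0.337, 0.942, -0.003], [0.003, -0.003, -1.0]]
wrist_force: [4.3, -9.1, -3.9]
gripper_width: 0.16
```

```bash
python3 st.py
```

```text
t 18.8333 tcp [ 0.564  -0.0927  0.0926] along 68.7 lat -0.3 dz -0.4 mm yaw -160.33
F [ 4.25 -9.08 -3.94] Fy_b -9.65 Fx_b 2.71 M [-2.81  -1.637  0.115] g 0.16 j [  7.   24.1 -17.    0.2 -49.  -77.5] yb in tool [-0.178  0.984 -0.003]
```

Total turn is 1.30 rad. The torque is still light, so I'll continue.

Call:
{"api": "jog_arm", "payload": {"moves": [[1,0,0,0,0,0,0.012],[1,0,0,0,0,0,0.024],[1,0,0,0,0,0,0.036],[1,0,0,0,0,0,0.048],[1,0,0,0,0,0,0.06],[1,0,0,0,0,0,0.072],[1,0,0,0,0,0,0.084],[1,0,0,0,0,0,0.096],[1,0,0,0,0,0,0.108],[1,0,0,0,0,0,0.12]]}}

```text
time_s: 19.67
tcp_pos: [0.564, -0.0927, 0.0926]
ee_rot: [[-0.975, -0.221, -0.002], [-0.221, 0.975, -0.003], [0.003, -0.003, -1.0]]
wrist_force: [4.0, -9.3, -4.1]
gripper_width: 0.158
```

```bash
python3 st.py
```

```text
t 19.6667 tcp [ 0.564  -0.0927  0.0926] along 68.8 lat -0.3 dz -0.4 mm yaw -167.21
F [ 3.99 -9.27 -4.14] Fy_b -9.80 Fx_b 2.42 M [-2.792 -1.586  0.086] g 0.158 j [  7.   24.1 -17.    0.2 -49.  -84.4] yb in tool [-0.059  0.998 -0.003]
```

Call:
{"api": "jog_arm", "payload": {"moves": [[1,0,0,0,0,0,0.012],[1,0,0,0,0,0,0.024],[1,0,0,0,0,0,0.036],[1,0,0,0,0,0,0.048],[1,0,0,0,0,0,0.06],[1,0,0,0,0,0,0.072],[1,0,0,0,0,0,0.084],[1,0,0,0,0,0,0.096],[1,0,0,0,0,0,0.108],[1,0,0,0,0,0,0.12]]}}

```text
time_s: 20.5
tcp_pos: [0.5639, -0.0926, 0.0926]
ee_rot: [[-0.995, -0.104, -0.002], [-0.104, 0.995, -0.003], [0.002, -0.003, -1.0]]
wrist_force: [4.5, -8.7, -3.6]
gripper_width: 0.159
```

```bash
python3 st.py
```

```text
t 20.5 tcp [ 0.5639 -0.0926  0.0926] along 68.8 lat -0.3 dz -0.4 mm yaw -174.05
F [ 4.51 -8.68 -3.65] Fy_b -9.30 Fx_b 3.04 M [-2.647 -1.543  0.345] g 0.159 j [  7.   24.1 -17.    0.2 -49.  -91.2] yb in tool [ 0.06   0.998 -0.003]
```

Torque has jumped to 0.345, so the screw is tight and the ratchet is loading. I'll take smaller steps now.

Call:
{"api": "jog_arm", "payload": {"moves": [[1,0,0,0,0,0,0.01],[1,0,0,0,0,0,0.02],[1,0,0,0,0,0,0.03],[1,0,0,0,0,0,0.04],[1,0,0,0,0,0,0.05],[1,0,0,0,0,0,0.06],[1,0,0,0,0,0,0.07],[1,0,0,0,0,0,0.08],[1,0,0,0,0,0,0.08],[1,0,0,0,0,0,0.08]]}}

```text
time_s: 21.33
tcp_pos: [0.5639, -0.0926, 0.0926]
ee_rot: [[-1.0, -0.025, -0.002], [-0.025, 1.0, -0.003], [0.002, -0.003, -1.0]]
wrist_force: [4.7, -8.1, -4.0]
gripper_width: 0.159
```

```bash
python3 st.py
```

```text
t 21.3333 tcp [ 0.5639 -0.0926  0.0926] along 68.8 lat -0.3 dz -0.4 mm yaw -178.58
F [ 4.72 -8.11 -3.99] Fy_b -8.77 Fx_b 3.33 M [-2.651 -1.565  0.356] g 0.159 j [  7.   24.1 -17.    0.2 -49.  -95.7] yb in tool [ 0.139  0.99  -0.003]
```

Call:
{"api": "jog_arm", "payload": {"moves": [[1,0,0,0,0,0,0.01],[1,0,0,0,0,0,0.02],[1,0,0,0,0,0,0.03],[1,0,0,0,0,0,0.04],[1,0,0,0,0,0,0.05],[1,0,0,0,0,0,0.06],[1,0,0,0,0,0,0.07],[1,0,0,0,0,0,0.08],[1,0,0,0,0,0,0.08],[1,0,0,0,0,0,0.08]]}}

```text
time_s: 22.17
tcp_pos: [0.564, -0.0926, 0.0926]
ee_rot: [[-0.998, 0.057, -0.002], [0.057, 0.998, -0.003], [0.002, -0.003, -1.0]]
wrist_force: [4.4, -9.0, -3.0]
gripper_width: 0.16
```

```bash
python3 st.py
```

```text
t 22.1667 tcp [ 0.564  -0.0926  0.0926] along 68.8 lat -0.3 dz -0.4 mm yaw 176.75
F [ 4.37 -9.04 -2.95] Fy_b -9.63 Fx_b 2.83 M [-2.705 -1.645  0.041] g 0.16 j [   7.    24.1  -17.     0.2  -49.  -100.4] yb in tool [ 0.219  0.976 -0.003]
```

Torque has dropped to 0.04, so it is either slipping or falling towards the snap. I'll step on to see it rise again.

Call:
{"api": "jog_arm", "payload": {"moves": [[1,0,0,0,0,0,0.01],[1,0,0,0,0,0,0.02],[1,0,0,0,0,0,0.03],[1,0,0,0,0,0,0.04],[1,0,0,0,0,0,0.05],[1,0,0,0,0,0,0.06],[1,0,0,0,0,0,0.07],[1,0,0,0,0,0,0.08],[1,0,0,0,0,0,0.08],[1,0,0,0,0,0,0.08]]}}

```text
time_s: 23.0
tcp_pos: [0.564, -0.0926, 0.0926]
ee_rot: [[-0.991, 0.137, -0.002], [0.137, 0.991, -0.003], [0.001, -0.003, -1.0]]
wrist_force: [4.4, -8.8, -3.0]
gripper_width: 0.159
```

```bash
python3 st.py
```

```text
t 23.0 tcp [ 0.564  -0.0926  0.0926] along 68.9 lat -0.3 dz -0.4 mm yaw 172.13
F [ 4.35 -8.8  -3.02] Fy_b -9.40 Fx_b 2.86 M [-2.699 -1.658 -0.132] g 0.159 j [   7.    24.1  -17.     0.2  -49.  -105. ] yb in tool [ 0.297  0.955 -0.003]
```

Call:
{"api": "jog_arm", "payload": {"moves": [[1,0,0,0,0,0,0.01],[1,0,0,0,0,0,0.02],[1,0,0,0,0,0,0.03],[1,0,0,0,0,0,0.04],[1,0,0,0,0,0,0.05],[1,0,0,0,0,0,0.06],[1,0,0,0,0,0,0.07],[1,0,0,0,0,0,0.08],[1,0,0,0,0,0,0.08],[1,0,0,0,0,0,0.08]]}}

```text
time_s: 23.83
tcp_pos: [0.564, -0.0926, 0.0926]
ee_rot: [[-0.977, 0.215, -0.002], [0.215, 0.977, -0.003], [0.001, -0.003, -1.0]]
wrist_force: [3.3, -9.9, -4.0]
gripper_width: 0.159
```

```bash
python3 st.py
```

```text
t 23.8333 tcp [ 0.564  -0.0926  0.0926] along 68.9 lat -0.3 dz -0.4 mm yaw 167.58
F [ 3.29 -9.91 -4.02] Fy_b -10.31 Fx_b 1.62 M [-2.692 -1.601  0.035] g 0.159 j [   7.    24.1  -17.     0.2  -49.  -109.6] yb in tool [ 0.372  0.928 -0.003]
```

Call:
{"api": "jog_arm", "payload": {"moves": [[1,0,0,0,0,0,0.01],[1,0,0,0,0,0,0.02],[1,0,0,0,0,0,0.03],[1,0,0,0,0,0,0.04],[1,0,0,0,0,0,0.05],[1,0,0,0,0,0,0.06],[1,0,0,0,0,0,0.07],[1,0,0,0,0,0,0.08],[1,0,0,0,0,0,0.08],[1,0,0,0,0,0,0.08]]}}

```text
time_s: 24.67
tcp_pos: [0.5639, -0.0925, 0.0926]
ee_rot: [[-0.957, 0.291, -0.002], [0.291, 0.957, -0.003], [0.001, -0.004, -1.0]]
wrist_force: [4.8, -9.1, -3.5]
gripper_width: 0.156
```

```bash
python3 st.py
```

```text
t 24.6667 tcp [ 0.5639 -0.0925  0.0926] along 69.0 lat -0.3 dz -0.4 mm yaw 163.07
F [ 4.83 -9.08 -3.49] Fy_b -9.75 Fx_b 3.28 M [-2.56  -1.622  0.301] g 0.156 j [   7.    24.1  -17.     0.2  -49.  -114.1] yb in tool [ 0.444  0.896 -0.003]
```

The second tooth is loading at 0.30, and the curve has repeated with a pitch of about 0.39 rad. So there has been exactly one click. I'll ease the torque and the push, then open the fingers part way.

Call:
{"api": "jog_arm", "payload": {"moves": [[1,0,0,0,0,0,-0.02],[1,-0.0002,-0.0003,0,0,0,-0.04],[1,-0.0003,-0.0006,0,0,0,-0.06],[1,-0.0004,-0.0009,0,0,0,-0.06],[1,-0.0004,-0.0009,0,0,0,-0.06],[0.3,-0.0004,-0.0009,0,0,0,-0.06],[0.3,-0.0004,-0.0009,0,0,0,-0.06],[0.3,-0.0004,-0.0009,0,0,0,-0.06],[0.3,-0.0004,-0.0009,0,0,0,-0.06],[0.3,-0.0004,-0.0009,0,0,0,-0.06]]}}

```text
time_s: 25.5
tcp_pos: [0.5641, -0.091, 0.0925]
ee_rot: [[-0.972, 0.234, -0.001], [0.234, 0.972, 0.0], [0.001, -0.0, -1.0]]
wrist_force: [-0.1, 0.5, -0.3]
gripper_width: 0.335
```

```bash
python3 st.py
```

```text
t 25.5 tcp [ 0.5641 -0.091   0.0925] along 70.4 lat 0.1 dz -0.5 mm yaw 166.47
F [-0.1   0.47 -0.3 ] Fy_b 0.48 Fx_b -0.02 M [ 0.054 -0.209 -0.009] g 0.335 j [   7.1   24.1  -16.9   -0.   -49.  -110.6] yb in tool [0.39  0.921 0.   ]
```

Released with forces at zero. Now I'll lift clear and back the arm away so the cameras can see.

Call:
{"api": "jog_arm", "payload": {"moves": [[0.3,0,0,-0.01,0,0,0],[0.3,0,0,-0.02,0,0,0],[0.3,0,0,-0.035,0,0,0],[0.3,0,0,-0.05,0,0,0],[0.3,0,0,-0.07,0,0,0],[0.3,0,0,-0.09,0,0,0],[0.3,0,0,-0.11,0,0,0],[0.3,0,0,-0.13,0,0,0],[0.3,0,0,-0.14,0,0,0],[0.3,0,0,-0.14,0,0,0]]}}

```text
time_s: 26.33
tcp_pos: [0.5662, -0.0912, 0.2363]
ee_rot: [[-0.972, 0.234, 0.007], [0.234, 0.972, 0.0], [-0.007, 0.002, -1.0]]
wrist_force: [0.6, 0.4, -0.3]
gripper_width: 0.351
```

```bash
python3 st.py; python3 -c "
from h import *
snap('wrist','w4')
snap('scene','sc4');a=V('sc4').f[150:290,135:365,::-1]; cv2.imwrite('pics/sc4z.png',cv2.resize(a,None,fx=3.45,fy=3.45,interpolation=cv2.INTER_CUBIC))"
```

```text
t 26.3333 tcp [ 0.5662 -0.0912  0.2363] along 69.9 lat 2.1 dz 143.3 mm yaw 166.49
F [ 0.63  0.39 -0.3 ] Fy_b 0.29 Fx_b 0.69 M [-0.03  -0.23   0.012] g 0.351 j [ 7.100e+00  1.630e+01 -6.000e+00  1.000e-01 -6.730e+01 -1.106e+02] yb in tool [ 0.389  0.921 -0.001]
```

View pics/sc4z.png

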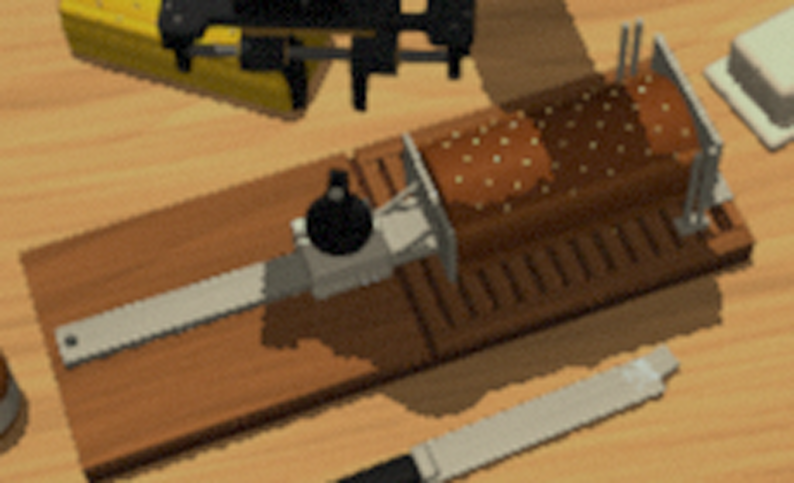

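View pics/w4.png

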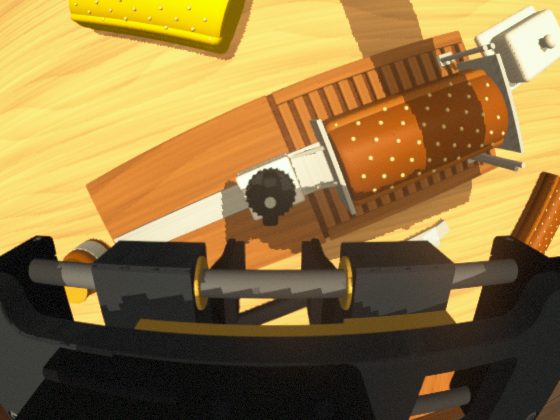

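The wrist picture shows the plate flush on the loaf's near end, from (320,122) to (352,212), and the far end up to the gauge plate (510,110). The knob is free at (269,200). One last numeric check before handing in.

Run:
```python
from h import *
w=V('w4');a=w.f[20:240,220:540,::-1]; cv2.imwrite('pics/w4z.png',cv2.resize(a,None,fx=2.5,fy=2.5,interpolation=cv2.INTER_CUBIC))
th=np.radians(9.4);yb=np.array([-np.sin(th),np.cos(th),0])
c=w.onz(269.5,201,.12);print('cap',c.round(4),'along mm',1000*((c-[.5755,-.1605,.12])@yb))
```

```text
cap [ 0.5637 -0.0933  0.12  ] along mm 68.23272728579647
```

View pics/w4z.png

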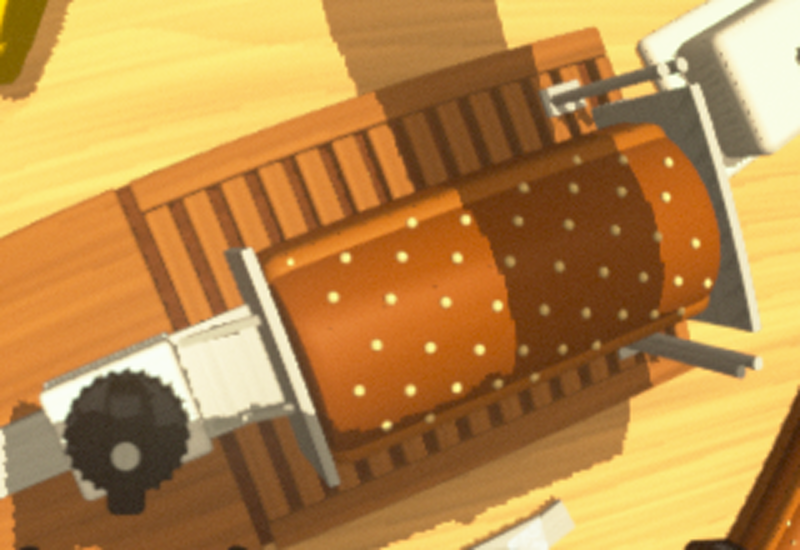

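The loaf is flush against both plates, and the stop has stayed at 68.2 mm. Handing in.

```bash
python3 -c "
from station import *
print(finish_job(),sense()['time_s'])"
```

```text
the job is handed in; nothing more can be done
the job is handed in; nothing more can be done
```

The loaf is home against the gauge plate, with the stop snug behind it and locked. I handed the job in at about 26.5 s.

- **Sliding:** I gripped the knob bar and slid the stop about 68.5 mm along the rail. I had predicted about 69 mm from the pictures. The push peaked at about 11 N along the rail at the wrist in the readings taken. With the stop's 2.5 N drag taken off, that is roughly 8 to 9 N on the crust.
- **Locking:** I turned the knob clockwise. The torque stayed light until about 1.45 rad, climbed to 0.36 N m, fell to -0.13 and snapped over. It was at 0.30 N m on the next tooth, about 0.39 rad on, so I count one click. I then eased the torque and the push, let go and lifted clear.
- **Last checks:** With the fingers clear, the wrist force read about zero. The camera put the knob at 68.2 mm of travel, against 69.0 mm at the gripper before release. That difference is within the roughly 2 mm camera calibration, but it does not rule out a small spring-back.
- **Not confirmed:** In the pictures the loaf lies flush against both plates, but I did not test the lock by pushing on the stop. The bread knife, jam jar and butter dish look unmoved in the last pictures; I did not measure them.

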